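# Set a shoe last on the narrow bench stand and bring the hold-down over it

## Robot

A 6-joint arm with a two-finger parallel gripper is mounted at the origin on the work surface. World frame = base frame: x ahead of the robot, y to its left, z up, the work surface at z = 0. Lengths are in m, angles in rad, forces in N, time in s.
With the tool pointing down it reaches from about 0.375 to 0.975 m from the base axis. Payload 3.8 kg.
Tool frame: the origin (TCP) lies midway between the tips of the shut fingers; the grasp point (between the pads) lies 19 mm behind it; z points along the fingers, y is the line along which they close (so a half turn about z gives the same grasp; the last joint's range is limited). The gripper opens to 85 mm and grips with 20 to 120 N. Pads are 22 mm wide; open, the fingers measure 114 mm over their backs; the gripper's body (76 mm by 85 mm) begins 54 mm behind the grasp point. The pads swing forward as they close: fully open they stand 13 mm farther back than shut.
Start: joints at [-1.34, 0.264, 1.604, -0, 1.274, -0.037], TCP at [0.179, -0.651, 0.196] pointing down, gripper open.
Joint ranges: [-2.63, 2.63], [-0.94, 2.18], [0.31, 2.57], [-1.31, 4.45], [0, 2.66], [-2.55, 2.55]. Speed limits (rad/s): [2.57, 2.57, 3.14, 3.14, 3.14, 3.14].

## Interface

Orientations are given as a rotation vector (axis times angle).
In Python, from workcell import read_state, vision, ticket gives the robot as it stands. The module is installed in compiled form; this text tells all that it offers.
- The arm moves only by the tool jog_arm, never from a script. Its arguments are lists of equal length, an entry for each row: "turn": the turn, a rotation vector about the tool's x, y, z in rad, a list of three; "delta_pos": the shift along the tool's x, y, z in m, a list of three; "gripper": the finger opening in m, from 0 to 0.0854. In form: {"turn": [[rx, ry, rz], ...], "delta_pos": [[dx, dy, dz], ...], "gripper": [gripper, ...]}. A call has 1 to 20 rows; each row shifts and turns the commanded pose from where the row before left it, along the tool's axes as they then stand; what a row does not reach is not made up. A row lasts 1/12 s, in which the tool goes at most 41.7 mm and 7.16 degrees, less where a joint would pass 70% of its speed; a pose out of reach is approached as far as the arm can. A call with a gripper value outside its range is refused whole. The fingers move at their own pace and stop on an object; "grip_force" is the grip in N (left out, the last holds). Time passes only in rows, so rows that do not move let the fingers close. It gives the time, the measured TCP pose, the force, the opening and the grip force at its end, in the units of the state.
- read_state(): the state, without advancing time (a new reading comes with each control period).
- vision.read_camera(name): name is "scene" or "top" or "wrist"; returns the picture (420x560x3 uint8, red, green, blue); there is no depth.
- vision.calibration(name): a dict with "vfov" (degrees; the focal length in pixels is half the picture's height over the tangent of half this angle, whatever the lens; pixels are square), "cx", "cy" (the principal point, pixels), "R" (3x3) and "t" (3): a world point X has camera coordinates R X + t; the wrist camera has in their place "mount" (4x4, takes a point from camera to tool coordinates, whose origin is the TCP and whose axes are the flange's). Camera axes: x right, y down, z forward; pixel columns grow to the right and rows downward; lengths in m; the calibration is good to about 2 mm. A picture is of the moment at which its call begins: read the wrist's pose just before it. calibration takes no time and is no camera call.
- ticket.finish_job(): hands the job in; it is judged then, once.
The state is a dict: "time": time; "q": joint angles; "joint_vel": joint speeds; "joint_torque": joint torques, N m; "tool_pos": TCP position; "tcp_rot": TCP orientation; "wrist_force": force on the tool from outside, world axes, zero at the start; "torque": the same for the moment, N m; "width": opening from 0.0 (shut) to 1.0 (fully open); "grip_force": force on a finger pad.
Only numpy, scipy, OpenCV 4.12 (cv2) and the standard library are available. Lean on these libraries where they do the work, as an engineer would, in place of code of your own. Each camera call takes 0.05 s, during which the arm holds its last target. There are 200 camera calls.

## Task

Set the longer of the two wooden shoe lasts on the narrow raised saddle of the bench stand, sole down and centred along the saddle, with its heel up at the heel stop and its toe pointing away from the hold-down. Lower it on without dropping it and let go; then tip the hold-down arm over so that its pad rests on top of the last. Leave the other things on the bench where they are.

Things in the scene. Friction and masses are not known exactly. Their poses are not given: they have to be found in the camera images.
- long_last: The longer wooden shoe last, 190 mm long, 66 mm wide at the ball of the foot, 75 mm high, 0.25 to 0.5 kg, loose, standing on its flat sole. Origin on the underside, on its middle plane, 80 mm from the back of the heel and 110 mm from the tip of the toe; the centre of mass lies within 10 mm of being above it. x points to the toe, z up.
- long_last_cone (a point): Centre of the flat top of the raised rear part (cone) of the longer last: x = -25, z = 75 mm of the last. The cone has flat upright parallel sides 42 mm apart, good to grip, from x = -45 to +10 mm and z = 48 to 73 mm of the last; lower it flares to 52 mm. Forward of x = +15 mm the last slopes down to a toe about 30 mm thick.
- long_last_toe (a point): Tip of the toe of the longer last, 5 mm above its sole.
- stand: Grey steel bench stand, fixed to the bench. Origin on the bench under the middle of the saddle, z up, x along the saddle from the heel stop towards where the toe goes. Base plate 200 x 120 mm, 12 mm thick, from x = -115 to +85 mm. Behind the heel stop a post (x = -106 to -84 mm, 30 mm wide, 203 mm high) carries the hold-down arm.
- saddle (a point): Middle of the saddle's top face, 100 mm above the stand's origin. The saddle is a flat level bar with black rubber top, 30 mm wide (stand's y -15 to +15 mm), from x = -76 to +70 mm of the stand. It is narrower than the last, which overhangs on both sides and at the toe.
- heel_stop (a point): Middle of the heel stop's face at the saddle's top (x = -70, z = 100 mm of the stand): a steel plate 30 mm wide and 6 mm thick, rising 24 mm above the saddle.
- holddown (a joint): Hinge of the hold-down arm, about the stand's y axis at x = -95, z = 190 mm of the stand. 0 = leaning back 0.35 rad beyond upright, on its stop; grows as it tips forward over the saddle; 0.35 = upright, about 1.92 = level, pad on the last. Light (under 2 N at the knob). Stays leaning back; from about 0.7 it sinks forward by its weight in 1 to 4 s (damped) and stays down.
- knob (a point): Centre of the dark wooden ball knob (28 mm across) at the free end of the hold-down arm, 118 mm from its hinge; below it the arm is a flat steel bar 14 mm wide (along the stand's y) and 8 mm thick.
- pad (a point): Round rubber pad, 22 mm across and 11 mm thick, on the arm 75 mm from the hinge, on the side that comes down on the last. This point is the middle of its face.
- short_last: The shorter wooden last, same shape, 144 mm long, 50 mm wide, 57 mm high; not wanted. Origin on its underside, 61 mm from the heel, x to the toe. Loose.
- wax: Yellowish lump of wax, 105 mm long, 42 mm high. Origin under it. Loose bystander.
- awl: Awl with turned wooden handle, 135 mm long, 36 mm thick, lying along its x. Origin underneath. Loose bystander.
- jar: Amber glass jar with steel cap, 64 mm across, 85 mm high. Origin under it. Loose bystander.
- tack_dish: Steel dish, 90 mm across, 30 mm high. Origin under it. Loose bystander.
- hammer: Hammer lying along its x, handle towards -x. Loose bystander.
There are look-alikes about, which are no part of the job. What is shaped like the long_last but yellow is not meant.

How it is judged:
By the outcome, as a careful person would: the job done as asked, in the order asked, and still so for the second after the job is handed in, with the robot touching nothing.
It also fails if it takes over 45 s, if anything falls off the work surface, if the arm or the gripper's body presses on something with over 40 N, if the wrist force passes 120 N, or if a joint passes its speed limit or range.

## Working session

There is one attempt and no reset: what is moved stays moved. The work goes in short steps, Python scripts to look and compute and a tool call to move; the robot and the scene stay as the last step left them, time stands still between calls to the robot, and variables do not carry over. Pictures are saved under pics/ and viewed, at most 10 in all, crops included, and the job is handed in when it is done.

Besides the shell and the picture viewer there is one more tool, called after "Request:" by a JSON object that holds its "op" and its "data". jog_arm: Moves the arm, as the interface text tells. Its arguments: {"type":"object","properties":{"turn":{"type":"array","items":{"type":"array","items":{"type":"number"}}},"delta_pos":{"type":"array","items":{"type":"array","items":{"type":"number"}}},"gripper":{"type":"array","items":{"type":"number"}},"grip_force":{"type":"number"}},"required":["turn","delta_pos","gripper"]}

```bash
mkdir -p pics; python3 - <<'E'
from workcell import read_state, vision
import cv2,numpy as np
s=read_state();print(s)
for n in("scene","top"):
    im=vision.read_camera(n);cv2.imwrite(f"pics/{n}0.png",im[:,:,::-1])
    c=vision.calibration(n);print(n,c,"centre",-np.array(c["R"]).T@np.array(c["t"]))
print(vision.calibration("wrist"))
E
```

```text
{'time': 0.0, 'q': array([-1.33990664e+00,  2.64801412e-01,  1.60539700e+00,  1.78614470e-05,
        1.27370434e+00, -3.68782743e-02]), 'joint_vel': array([-0.00024716, -0.00012582, -0.00111842, -0.00141235, -0.00225469,
        0.00121201]), 'joint_torque': array([ 1.59438014e-04, -5.15107369e+01, -3.67315793e+01, -1.15906510e-04,
        1.29452418e-02, -1.22511605e-05]), 'tool_pos': array([ 0.17842056, -0.65013505,  0.19451719]), 'tcp_rot': array([-3.11119907e+00, -4.19038193e-01,  3.24522915e-04]), 'wrist_force': array([-0.2139204 ,  0.23828164, -0.49256788]), 'torque': array([-0.01720469, -0.02075071, -0.04657473]), 'grip_force': 0.0, 'width': 1.0007889752455672}
scene {'vfov': 45.66364673013736, 'cx': 272.2550856362201, 'cy': 204.90587542345554, 'R': array([[-0.75401132,  0.65678789, -0.00982897],
       [ 0.3868917 ,  0.43197079, -0.8146877 ],
       [-0.53083119, -0.61808649, -0.57981664]]), 't': array([ 0.45253368, -0.03051902,  1.63014866])} centre [1.21835681 0.72353755 0.9247718 ]
top {'vfov': 46.2553958979441, 'cx': 287.82394659928997, 'cy': 219.07365590167356, 'R': array([[-0.01985054, -0.99978407,  0.00614529],
       [-0.99519954,  0.01916962, -0.09597081],
       [ 0.09583228, -0.00802087, -0.99536518]]), 't': array([-0.05313098,  0.56302432,  1.41971173])} centre [ 0.42321266 -0.05252515  1.46749202]
{'vfov': 60.240501378365465, 'cx': 272.86618958459394, 'cy': 207.95019529825194, 'mount': array([[ 1.11712541e-04, -9.66021036e-01, -2.58463432e-01,
         6.58209853e-02],
       [ 9.99999756e-01, -7.03833129e-05,  6.95279304e-04,
        -1.09534844e-03],
       [-6.89845946e-04, -2.58463446e-01,  9.66020792e-01,
        -1.77702671e-01],
       [ 0.00000000e+00,  0.00000000e+00,  0.00000000e+00,
         1.00000000e+00]])}
```

View pics/scene0.png

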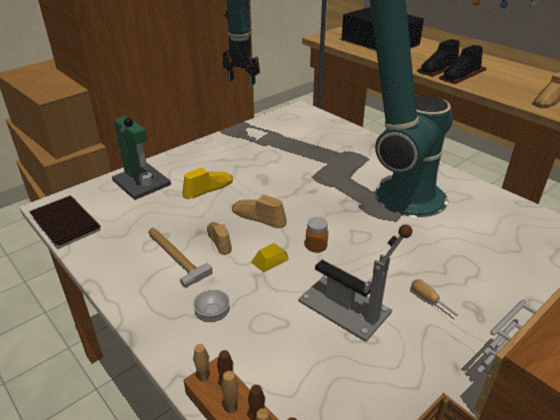

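View pics/top0.png

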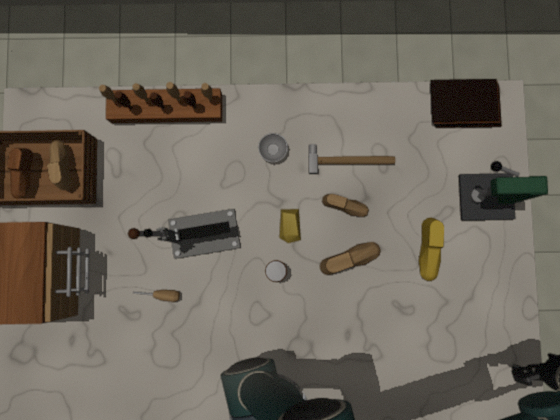

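The scene shows the long last at (260,210) px with the short one at (219,236). The stand is at (345,290), its knob at (404,231). In the top view the last is at (350,258), and the stand at (205,232) with its knob to the left at (133,234). I'll enlarge both.

```bash
python3 - <<'E'
import cv2,numpy as np
t=cv2.imread("pics/top0.png");s=cv2.imread("pics/scene0.png")
z=lambda i,x,y:cv2.resize(i[y:y+75,x:x+100],(400,300),interpolation=cv2.INTER_CUBIC)
g=lambda i:np.clip(i*1.3,0,255)
cv2.imwrite("pics/crop.png",g(np.vstack([np.hstack([z(t,300,215),z(t,150,195)]),np.hstack([z(s,210,170),cv2.resize(s[215:350,270:450],(400,300))])])))
E
```

```text
[ WARN:0@0.089] global loadsave.cpp:1063 imwrite_ Unsupported depth image for selected encoder is fallbacked to CV_8U.
```

View pics/crop.png

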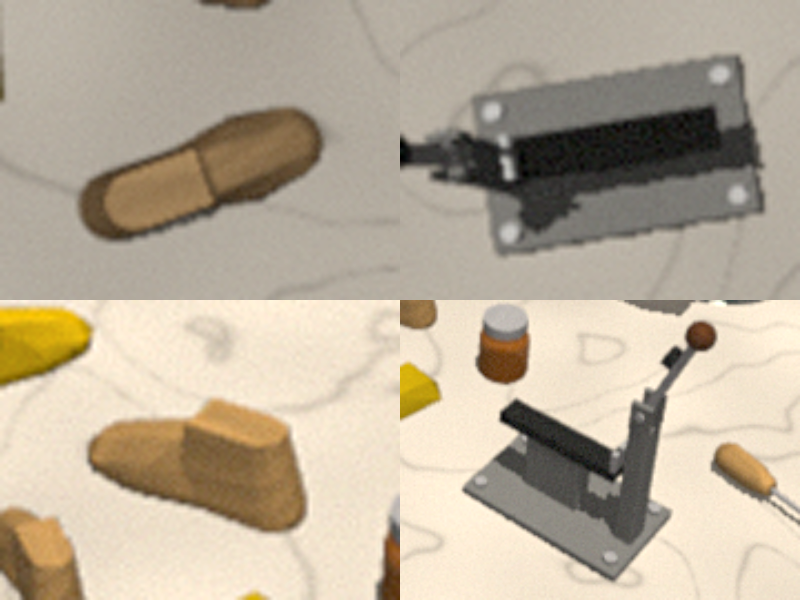

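The crop confirms it. In the top view the cone is on the left (image +y side) and the toe on the right. The stand's heel stop and post are also on the left, so both point roughly along world -y. Next I'll fit the poses.

```bash
cat > h.py <<'E'
import numpy as np
from workcell import vision
from scipy.optimize import least_squares
def proj(n,X):
    c=vision.calibration(n);f=210/np.tan(np.radians(c["vfov"])/2)
    p=np.atleast_2d(X)@np.array(c["R"]).T+np.array(c["t"])
    return f*p[:,:2]/p[:,2:]+[c["cx"],c["cy"]]
def place(v,L):
    c,s=np.cos(v[2]),np.sin(v[2]);L=np.atleast_2d(L)/1e3
    return np.c_[v[0]+c*L[:,0]-s*L[:,1],v[1]+s*L[:,0]+c*L[:,1],L[:,2]]
def fit(obs,v0):
    r=lambda v:np.concatenate([proj(n,place(v,l))[0]-p for n,l,p in obs])
    o=least_squares(r,v0,loss="soft_l1");return o.x,r(o.x).reshape(-1,2)
E
cat > m.py <<'E'
from h import *
np.set_printoptions(precision=4,suppress=True)
A=lambda X,Y:(300+X/4,215+Y/4);B=lambda X,Y:(150+(X-400)/4,195+Y/4)
C=lambda X,Y:(210+X/4,170+(Y-300)/4);D=lambda X,Y:(270+(X-400)/2.222,215+(Y-300)/2.222)
st=[("top",(-115,60,12),B(472,100)),("top",(85,60,12),B(738,57)),("top",(85,-60,12),B(763,212)),("top",(-115,-60,12),B(499,253)),
("top",(70,15,100),B(714,107)),("top",(70,-15,100),B(720,148)),
("scene",(85,60,12),D(464,488)),("scene",(-115,60,12),D(614,579)),("scene",(-115,-60,12),D(670,517)),("scene",(70,15,100),D(501,416)),("scene",(70,-15,100),D(516,402))]
v,r=fit(st,[.4,.2,-1.4]);print("stand",v);print(r)
la=[("top",(12,20,75),A(192,148)),("top",(12,-20,75),A(213,205)),("scene",(12,20,75),C(183,425)),("scene",(12,-20,75),C(210,400)),
("top",(108,0,15),A(322,142)),("scene",(108,0,15),C(90,452)),("top",(-78,0,20),A(80,208))]
w,r=fit(la,[.35,-.2,-1.3]);print("last",w);print(r)
print("cone",place(w,(-25,0,75)),"saddle",place(v,(0,0,100)))
k=lambda a:place(v,(-95+118*np.sin(a-.35),0,190+118*np.cos(a-.35)))
print("knob",k(0),proj("top",k(0)),proj("scene",k(0)),D(701,336))
E
python3 m.py
```

```text
stand [ 0.5277  0.1712 -1.4339]
[[-0.6049 -1.3359]
 [-0.4323 -0.9826]
 [-0.759   0.1075]
 [-1.9327  0.4506]
 [-0.6386 -0.5481]
 [-0.58   -0.2029]
 [-1.1539 -1.6783]
 [-0.2259 -0.9439]
 [ 1.3684 -3.0258]
 [-0.7137 -2.1466]
 [-0.1192 -2.1053]]
last [ 0.4391 -0.2288 -1.2994]
[[ 0.9915 -0.4394]
 [-0.0292 -1.0885]
 [-0.4645 -1.2144]
 [ 0.3416 -1.3157]
 [-1.1322 -1.1725]
 [ 2.1123 -4.8004]
 [-0.6959  0.5031]]
cone [[ 0.4324 -0.2047  0.075 ]] saddle [[0.5277 0.1712 0.1   ]]
knob [[0.5092 0.3054 0.3008]] [[133.2687 233.0776]] [[405.4776 231.5907]] (405.46354635463547, 231.2016201620162)
```

Request:
{"op": "jog_arm", "data": {"turn": [[0,0,0],[0,0,0],[0,0,0],[0,0,0],[0,0,0],[0,0,0],[0,0,0],[0,0,0],[0,0,0],[0,0,0],[0,0,0],[0,0,0],[0,0,0],[0,0,0]], "delta_pos": [[0.026,-0.0247,-0.004],[0.026,-0.0247,-0.004],[0.026,-0.0247,-0.004],[0.026,-0.0247,-0.004],[0.026,-0.0247,-0.004],[0.026,-0.0247,-0.004],[0.026,-0.0247,-0.004],[0.026,-0.0247,-0.004],[0.026,-0.0247,-0.004],[0.026,-0.0247,-0.004],[0.026,-0.0247,-0.004],[0.026,-0.0247,-0.004],[0.026,-0.0247,-0.004],[0.026,-0.0247,-0.004]], "gripper": [0.085,0.085,0.085,0.085,0.085,0.085,0.085,0.085,0.085,0.085,0.085,0.085,0.085,0.085]}}

```text
time: 1.27
tool_pos: [0.4384, -0.2193, 0.2517]
tcp_rot: [-3.113, -0.419, 0.001]
wrist_force: [0.9, 0.1, 0.3]
width: 0.995
grip_force: 0.0
```

Request:
{"op": "jog_arm", "data": {"turn": [[0,0,-0.12],[0,0,-0.12],[0,0,-0.12],[0,0,-0.12],[0,0,-0.12],[0,0,-0.12],[0,0,-0.12],[0,0,-0.12],[0,0,-0.12],[0,0,-0.12],[0,0,-0.12],[0,0,-0.12],[0,0,-0.12],[0,0,0],[0,0,0]], "delta_pos": [[0,0,0],[0,0,0],[0,0,0],[0,0,0],[0,0,0],[0,0,0],[0,0,0],[0,0,0],[0,0,0],[0,0,0],[0,0,0],[0,0,0],[0,0,0],[0,0,0],[0,0,0]], "gripper": [0.085,0.085,0.085,0.085,0.085,0.085,0.085,0.085,0.085,0.085,0.085,0.085,0.085,0.085,0.085]}}

```text
time: 2.52
tool_pos: [0.4378, -0.221, 0.2515]
tcp_rot: [-1.922, -2.484, 0.0]
wrist_force: [-0.4, -0.3, 0.0]
width: 0.995
grip_force: 0.0
```

```bash
python3 - <<'E'
from workcell import read_state, vision
import cv2,numpy as np
s=read_state();im=vision.read_camera("wrist");cv2.imwrite("pics/w1.png",im[:,:,::-1])
np.savez("w1.npz",p=s["tool_pos"],r=s["tcp_rot"]);print(s["time"],s["tool_pos"],s["tcp_rot"],s["q"])
E
```

```text
2.5167 [ 0.43784881 -0.2210013   0.25146687] [-1.92215363e+00 -2.48395846e+00  1.69308596e-04] [-5.18226914e-01 -1.21382784e-01  1.91315370e+00  1.96132315e-06
  1.35060598e+00 -7.71870290e-01]
```

View pics/w1.png

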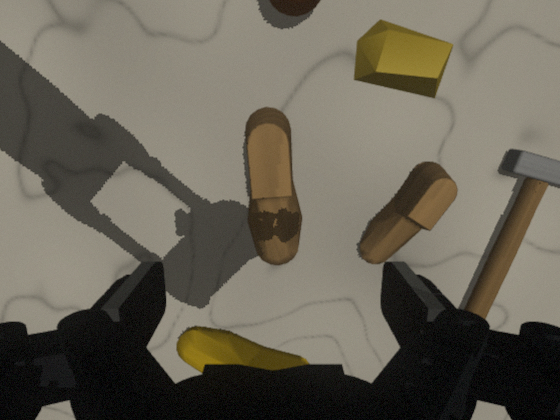

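The wrist view shows the long last along the image's vertical. The heel is at (268,108), the cone front edge at (249,199)–(295,197), and the toe at (276,264). Next is a refined fit.

```bash
cat > wf.py <<'E'
from h import *
from scipy.spatial.transform import Rotation as R
np.set_printoptions(precision=4,suppress=True)
def wproj(pose,X):
    c=vision.calibration("wrist");f=210/np.tan(np.radians(c["vfov"])/2);M=np.array(c["mount"])
    T=R.from_rotvec(pose["r"]).inv().apply(np.atleast_2d(X)-pose["p"])
    p=(T-M[:3,3])@M[:3,:3];return f*p[:,:2]/p[:,2:]+[c["cx"],c["cy"]]
def wfit(pose,obs,v0):
    r=lambda v:np.concatenate([wproj(pose,place(v,l))[0]-p for l,p in obs])
    o=least_squares(r,v0,loss="soft_l1");return o.x,r(o.x).reshape(-1,2)
def todelta(pose,target):
    return R.from_rotvec(pose["r"]).inv().apply(np.array(target)-pose["p"])
E
python3 - <<'E'
from wf import *
p=dict(np.load("w1.npz"))
w,r=wfit(p,[((12,-21,75),(249,199)),((12,21,75),(295,197)),((-79,0,15),(268,108)),((108,0,12),(276,264))],[.439,-.229,-1.3])
print(w,r)
A=R.from_rotvec(p["r"]).as_matrix();print(A,"toolx yaw",np.arctan2(A[1,0],A[0,0]),"want",w[2]+np.pi)
t=place(w,(-8,0,46))[0];print(t,todelta(p,t))
E
```

```text
[ 0.4387 -0.2284 -1.2676] [[ 2.1359  1.1359]
 [-2.1817  1.1404]
 [ 0.0094 -1.8678]
 [-0.0046 -1.7447]]
[[-0.2509  0.968  -0.0007]
 [ 0.968   0.2509  0.0004]
 [ 0.0005 -0.0006 -1.    ]] toolx yaw 1.8244391198854668 want 1.8739674440959904
[ 0.4363 -0.2208  0.046 ] [ 0.0005 -0.0014  0.2055]
```

Request:
{"op": "jog_arm", "data": {"turn": [[0,0,-0.05],[0,0,0],[0,0,0],[0,0,0],[0,0,0],[0,0,0],[0,0,0],[0,0,0],[0,0,0],[0,0,0]], "delta_pos": [[0,-0.001,0],[0,0,0.035],[0,0,0.035],[0,0,0.035],[0,0,0.035],[0,0,0.03],[0,0,0.02],[0,0,0.015],[0,0,0],[0,0,0]], "gripper": [0.085,0.085,0.085,0.085,0.085,0.085,0.085,0.085,0.085,0.085]}}

```text
time: 3.4
tool_pos: [0.4363, -0.2209, 0.0461]
tcp_rot: [-1.856, -2.531, 0.0]
wrist_force: [0.3, 0.1, 0.3]
width: 0.997
grip_force: 0.0
```

Request:
{"op": "jog_arm", "data": {"turn": [[0,0,0],[0,0,0],[0,0,0],[0,0,0],[0,0,0],[0,0,0],[0,0,0],[0,0,0],[0,0,0],[0,0,0]], "delta_pos": [[0,0,0],[0,0,0],[0,0,0],[0,0,0],[0,0,0],[0,0,0],[0,0,0],[0,0,0],[0,0,0],[0,0,0]], "gripper": [0.03,0.03,0.03,0.03,0.03,0.03,0.03,0.03,0.03,0.03], "grip_force": 60}}

```text
time: 4.23
tool_pos: [0.4371, -0.2214, 0.0468]
tcp_rot: [-1.855, -2.535, 0.0]
wrist_force: [-0.4, -0.1, 0.9]
width: 0.349
grip_force: 0.0
```

```bash
python3 - <<'E'
from workcell import read_state, vision
import cv2,numpy as np
s=read_state();im=vision.read_camera("wrist");im2=vision.read_camera("scene")
z=cv2.resize(im2[130:280,160:360],(560,420))
cv2.imwrite("pics/w2.png",cv2.resize(np.hstack([im,z])[:,:,::-1],(800,300)))
print(s["width"],s["grip_force"],s["wrist_force"],s["torque"])
E
```

```text
0.34913657827807765 0.0 [-0.43051883 -0.12689856  0.88602144] [-0.0373523  -0.02773114 -0.03697808]
```

View pics/w2.png

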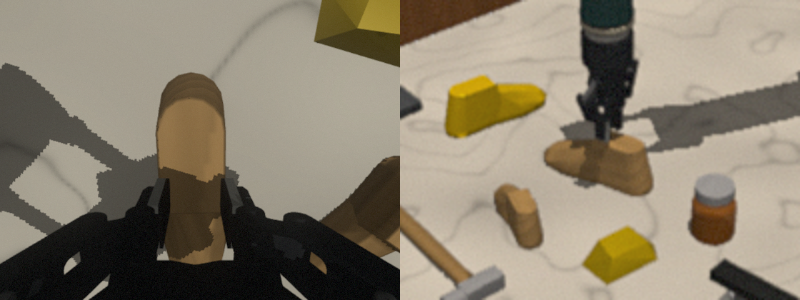

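The picture shows the fingers at the cone's front, about (160–228, 180–245), with no clear grip. I'll project the model onto it and enlarge.

```bash
python3 - <<'E'
from workcell import read_state, vision
from wf import *
import cv2
s=read_state();p=dict(p=s["tool_pos"],r=s["tcp_rot"])
im=vision.read_camera("wrist")[:,:,::-1].copy()
big=np.clip(cv2.resize(im[200:420,150:410],(780,660)).astype(float)*1.8,0,255).astype(np.uint8)
v=[.4387,-.2284,-1.2676]
for l in [(12,-21,75),(12,21,75),(-62,0,75),(-8,21,75),(-8,-21,75)]:
    q=(wproj(p,place(v,l))[0]-[150,200])*3;print(l,q/3+[150,200]);cv2.circle(big,tuple(int(a) for a in q),5,(0,0,255),2)
for o in (-.015,.015):
    X=s["tool_pos"]+R.from_rotvec(s["tcp_rot"]).apply([0,o,-.0]);q=(wproj(p,X)[0]-[150,200])*3;print(q);cv2.circle(big,tuple(int(a) for a in q),5,(0,255,0),2)
cv2.imwrite("pics/w3.png",cv2.resize(big,(700,592)))
E
```

```text
(12, -21, 75) [224.3594 302.9891]
(12, 21, 75) [315.6522 303.3355]
(-62, 0, 75) [270.3523 139.9743]
(-8, 21, 75) [317.2001 263.0565]
(-8, -21, 75) [222.9807 262.6935]
[278.6325 127.3094]
[451.1931 127.3521]
```

View pics/w3.png

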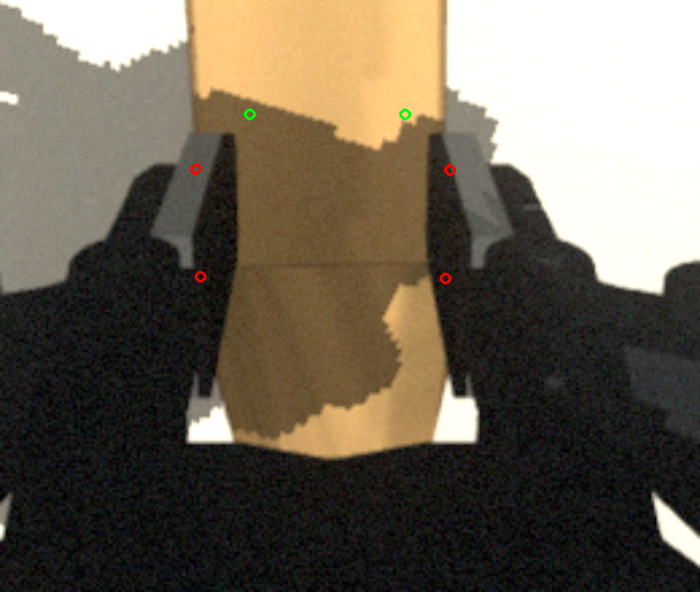

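Request:
{"op": "jog_arm", "data": {"turn": [[0,0,0],[0,0,0],[0,0,0],[0,0,0]], "delta_pos": [[0,0,0],[0,0,0],[0,0,0],[0,0,0]], "gripper": [0.02,0.02,0.02,0.02]}}

```text
time: 4.72
tool_pos: [0.4372, -0.2214, 0.0469]
tcp_rot: [-1.856, -2.535, -0.0]
wrist_force: [-0.6, -0.4, -0.0]
width: 0.237
grip_force: 0.0
```

```bash
python3 - <<'E'
from workcell import read_state, vision
from wf import *
import cv2
s=read_state();im2=vision.read_camera("scene")[:,:,::-1];im=vision.read_camera("wrist")[:,:,::-1]
a=cv2.resize(im2[150:240,210:310],(444,400),interpolation=cv2.INTER_CUBIC)
Rm=R.from_rotvec(s["tcp_rot"])
for o in ([0,0,0],[0,.02,-.003],[0,.02,-.03]):
    q=proj("scene",s["tool_pos"]+Rm.apply(o))[0];print(o,q);cv2.circle(a,tuple(int(x) for x in (q-[210,150])*4.44),4,(0,255,0),2)
b=cv2.resize(im[220:420,180:360],(356,400))
cv2.imwrite("pics/w4.png",np.clip(np.hstack([a,b])*1.5,0,255).astype(np.uint8));print(s["width"],s["grip_force"],s["tool_pos"])
E
```

```text
[0, 0, 0] [264.6602 206.4963]
[0, 0.02, -0.003] [261.0929 209.0345]
[0, 0.02, -0.03] [260.8845 201.6473]
0.23709537704859676 0.0 [ 0.4372 -0.2214  0.0469]
```

View pics/w4.png

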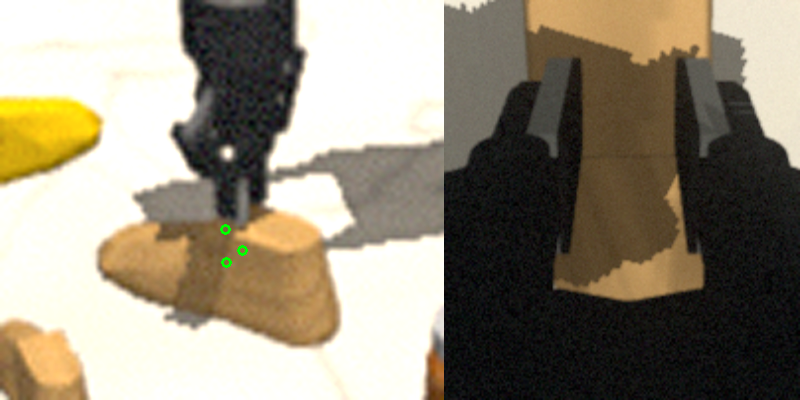

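The picture shows the fingertips standing just above the cone. From the wrist image, the tips are about 34 mm behind the reported TCP when shut and about 47 mm when open. So I need to go about 37 mm lower, with small corrections of +4 mm in x and -2 mm in y.

Request:
{"op": "jog_arm", "data": {"turn": [[0,0,0],[0,0,0],[0,0,0],[0,0,0],[0,0,0],[0,0,0],[0,0,0],[0,0,0],[0,0,0],[0,0,0],[0,0,0],[0,0,0]], "delta_pos": [[0.004,-0.002,0],[0,0,0],[0,0,0],[0,0,0],[0,0,0],[0,0,0],[0,0,0.008],[0,0,0.008],[0,0,0.008],[0,0,0.006],[0,0,0.006],[0,0,0]], "gripper": [0.085,0.085,0.085,0.085,0.085,0.085,0.085,0.085,0.085,0.085,0.085,0.085]}}

```text
time: 5.82
tool_pos: [0.4326, -0.2174, 0.0089]
tcp_rot: [-1.854, -2.532, 0.001]
wrist_force: [-1.0, 0.2, -0.3]
width: 0.993
grip_force: 0.0
```

Request:
{"op": "jog_arm", "data": {"turn": [[0,0,0],[0,0,0],[0,0,0],[0,0,0],[0,0,0],[0,0,0],[0,0,0],[0,0,0]], "delta_pos": [[0,0,0],[0,0,0],[0,0,0],[0,0,0],[0,0,0],[0,0,0],[0,0,0],[0,0,0]], "gripper": [0.02,0.02,0.02,0.02,0.02,0.02,0.02,0.02], "grip_force": 60}}

```text
time: 6.48
tool_pos: [0.4349, -0.2187, 0.0119]
tcp_rot: [1.855, 2.534, 0.0]
wrist_force: [-1.2, 1.0, 6.0]
width: 0.506
grip_force: 62.1
```

Request:
{"op": "jog_arm", "data": {"turn": [[0,0,0],[0,0,0],[0,0,0],[0,0,0],[0,0,0],[0,0,0],[0,0,0],[0,0,0]], "delta_pos": [[0,0,-0.01],[0,0,-0.02],[0,0,-0.03],[0,0,-0.035],[0,0,-0.035],[0,0,-0.035],[0,0,-0.025],[0,0,-0.01]], "gripper": [0.02,0.02,0.02,0.02,0.02,0.02,0.02,0.02]}}

```text
time: 7.15
tool_pos: [0.4358, -0.2191, 0.2156]
tcp_rot: [1.852, 2.53, 0.001]
wrist_force: [0.5, -1.5, -2.7]
width: 0.504
grip_force: 61.7
```

Request:
{"op": "jog_arm", "data": {"turn": [[0,0,0],[0,0,0],[0,0,0],[0,0,0],[0,0,0],[0,0,0],[0,0,0],[0,0,0],[0,0,0],[0,0,0],[0,0,0],[0,0,0],[0,0,0.085],[0,0,0.085],[0,0,0],[0,0,0],[0,0,0]], "delta_pos": [[0.013,0.009,0],[0.02,0.013,0],[0.03,0.02,0],[0.03,0.02,0],[0.03,0.02,0],[0.03,0.02,0],[0.03,0.02,0],[0.03,0.02,0],[0.03,0.02,0],[0.03,0.02,0],[0.02,0.013,0],[0.01,0.004,0],[0,0,0],[0,0,0],[0,0,0],[0,0,0],[0,0,0]], "gripper": [0.02,0.02,0.02,0.02,0.02,0.02,0.02,0.02,0.02,0.02,0.02,0.02,0.02,0.02,0.02,0.02,0.02]}}

```text
time: 8.57
tool_pos: [0.5315, 0.1301, 0.2101]
tcp_rot: [-2.062, -2.369, 0.002]
wrist_force: [0.2, -0.4, -2.6]
width: 0.507
grip_force: 61.7
```

```bash
python3 - <<'E'
from workcell import read_state, vision
import cv2,numpy as np
s=read_state();im=vision.read_camera("wrist")[:,:,::-1];t=vision.read_camera("scene")[:,:,::-1]
cv2.imwrite("pics/w5s.png",t);cv2.imwrite("pics/w5raw.png",im)
np.savez("w5.npz",p=s["tool_pos"],r=s["tcp_rot"])
cv2.imwrite("pics/w5.png",np.clip(cv2.resize(im,(784,588))*1.4,0,255).astype(np.uint8));print(s)
E
```

```text
{'time': 8.5667, 'q': array([ 1.94665889e-01,  1.43063442e-02,  1.85997542e+00, -1.76778800e-04,
        1.26876027e+00,  5.63178556e-02]), 'joint_vel': array([-0.00332456, -0.00202284, -0.00808573,  0.00138899,  0.00029733,
        0.00766683]), 'joint_torque': array([ 1.54272043e-01, -3.88699758e+01, -3.80905759e+01, -3.31170741e-02,
        1.51990727e-02, -8.26182913e-04]), 'tool_pos': array([0.53154645, 0.13011458, 0.21010416]), 'tcp_rot': array([-2.06202656e+00, -2.36915647e+00,  1.96071684e-03]), 'wrist_force': array([ 0.19605098, -0.43697387, -2.55299507]), 'torque': array([0.03966004, 0.01171146, 0.00018579]), 'grip_force': 61.730065252049826, 'width': 0.5074560499507876}
```

View pics/w5.png

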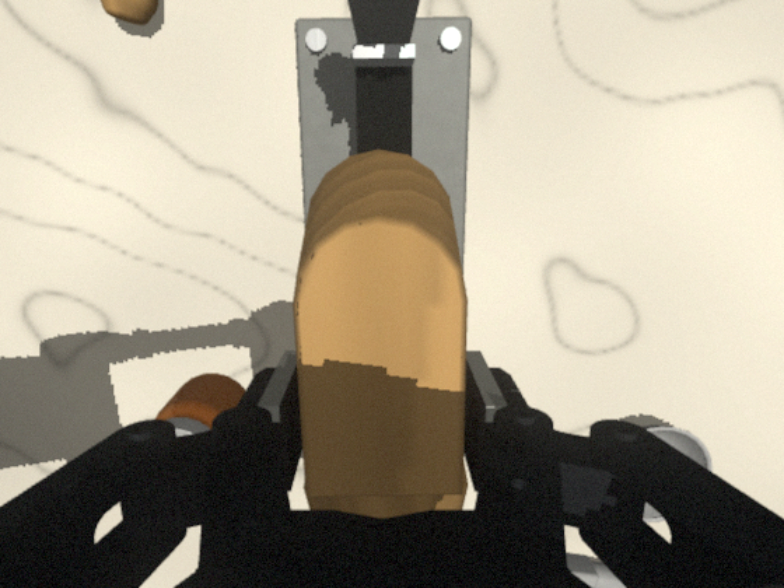

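The wrist view (displayed at 1.4x) shows the last held squarely. Its heel is at (378,150) and the cone front edge at y=492. The stand lies behind it: heel-stop top front edge at (354–415,58), saddle end at y=67, base corners at (297,20) and (470,18).

```bash
python3 - <<'E'
from wf import *
p=dict(np.load("w5.npz"));S=lambda x,y:np.array((x,y))/1.4
st=[((-115,-60,12),S(297,20)),((-115,60,12),S(470,18)),((-70,-15,124),S(353,58)),((-70,15,124),S(415,57)),((-70,-15,100),S(356,67)),((-70,15,100),S(412,67))]
v,r=wfit(p,st,[.5277,.1712,-1.434]);print("stand",v,"\n",r)
u=(.2101-.0119)*1e3
la=[((12,-21,75+u),S(303,492)),((12,21,75+u),S(467,492)),((-62,0,75+u),S(380,218)),((-80,0,8+u),S(378,150))]
w,r=wfit(p,la,[.53,.12,-1.434]);print("last",w,"\n",r)
A=R.from_rotvec(p["r"]).as_matrix();print("toolyaw-pi",np.arctan2(A[1,0],A[0,0])-np.pi)
# last origin target at stand (10,0)
c,s=np.cos(v[2]),np.sin(v[2]);d=w[:2]-v[:2];print("last in stand mm",1e3*np.array([c*d[0]+s*d[1],-s*d[0]+c*d[1]]),"yaw err",v[2]-w[2])
E
```

```text
stand [ 0.5277  0.1711 -1.4248] 
 [[-2.2808 -1.8782]
 [ 2.0088 -1.5624]
 [-0.1483  0.6565]
 [ 0.2181  0.9955]
 [-0.419   0.2125]
 [ 0.3473 -0.1277]]
last [ 0.534   0.1215 -1.4107] 
 [[ 1.9846  5.6763]
 [-1.1039  3.6904]
 [-0.6924 -1.3986]
 [ 0.9041 -6.5326]]
toolyaw-pi -1.432395405496921
last in stand mm [49.9667 -0.9462] yaw err -0.014102905583508685
```

Request:
{"op": "jog_arm", "data": {"turn": [[0,0,0],[0,0,0],[0,0,0],[0,0,0],[0,0,0],[0,0,0],[0,0,0],[0,0,0],[0,0,0],[0,0,0],[0,0,0],[0,0,0]], "delta_pos": [[0.012,0.0015,0],[0.012,0,0],[0.01,0,0],[0,0,0.02],[0,0,0.02],[0,0,0.02],[0,0,0.014],[0,0,0.01],[0,0,0.006],[0,0,0.003],[0,0,0],[0,0,0]], "gripper": [0.02,0.02,0.02,0.02,0.02,0.02,0.02,0.02,0.02,0.02,0.02,0.02]}}

```text
time: 9.67
tool_pos: [0.5297, 0.165, 0.1187]
tcp_rot: [2.064, 2.368, 0.002]
wrist_force: [-0.4, -0.2, -1.8]
width: 0.509
grip_force: 61.7
```

```bash
python3 - <<'E'
from workcell import read_state, vision
import cv2,numpy as np
s=read_state();im=vision.read_camera("wrist")[:,:,::-1];t=vision.read_camera("scene")[:,:,::-1]
a=cv2.resize(im[:270,100:460],(400,300));b=cv2.resize(t[210:345,280:460],(400,300))
cv2.imwrite("pics/w6.png",np.clip(np.hstack([a,b])*1.4,0,255).astype(np.uint8));print(s["tool_pos"],s["tcp_rot"],s["wrist_force"],s["torque"])
E
```

```text
[0.52969403 0.16500314 0.11872816] [2.06350966e+00 2.36787108e+00 1.77450220e-03] [-0.37371061 -0.21721882 -1.75922604] [0.03640878 0.04001066 0.01574086]
```

View pics/w6.png

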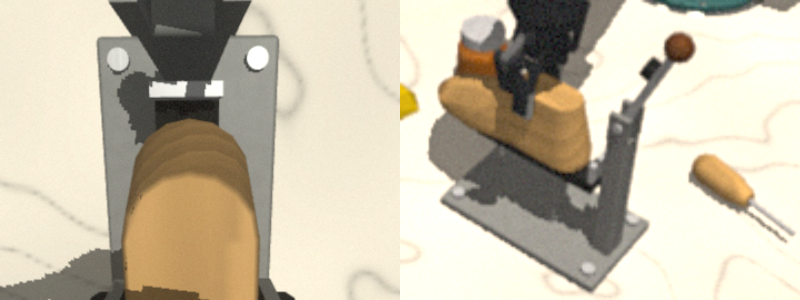

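The last sits about 7 mm above the saddle and well centred, its heel a few mm short of the stop. I'll lower it to about 2 mm above and creep to the stop.

Request:
{"op": "jog_arm", "data": {"turn": [[0,0,0],[0,0,0],[0,0,0],[0,0,0],[0,0,0],[0,0,0]], "delta_pos": [[0,-0.001,0.0025],[0,0,0.002],[0.002,0,0],[0.002,0,0],[0,0,0],[0,0,0]], "gripper": [0.02,0.02,0.02,0.02,0.02,0.02]}}

```text
time: 10.27
tool_pos: [0.5275, 0.1687, 0.1134]
tcp_rot: [2.064, 2.369, 0.0]
wrist_force: [0.5, -0.6, -2.1]
width: 0.506
grip_force: 61.7
```

Request:
{"op": "jog_arm", "data": {"turn": [[0,0,0],[0,0,0],[0,0,0]], "delta_pos": [[0.001,0,0],[0.001,0,0],[0,0,0]], "gripper": [0.02,0.02,0.02]}}

```text
time: 10.52
tool_pos: [0.5272, 0.1707, 0.1134]
tcp_rot: [-2.064, -2.368, -0.0]
wrist_force: [-0.2, -0.4, -2.4]
width: 0.508
grip_force: 61.7
```

Request:
{"op": "jog_arm", "data": {"turn": [[0,0,0],[0,0,0],[0,0,0]], "delta_pos": [[0.001,0,0],[0.001,0,0],[0,0,0]], "gripper": [0.02,0.02,0.02]}}

```text
time: 10.77
tool_pos: [0.5269, 0.1726, 0.1134]
tcp_rot: [-2.064, -2.368, -0.0]
wrist_force: [0.9, -0.4, -2.7]
width: 0.508
grip_force: 61.7
```

Request:
{"op": "jog_arm", "data": {"turn": [[0,0,0],[0,0,0],[0,0,0]], "delta_pos": [[0.001,0,0],[0.001,0,0],[0,0,0]], "gripper": [0.02,0.02,0.02]}}

```text
time: 11.02
tool_pos: [0.5268, 0.1738, 0.1136]
tcp_rot: [2.063, 2.368, -0.001]
wrist_force: [0.6, -3.2, -1.6]
width: 0.505
grip_force: 62.0
```

Touching the stop (Fy = -3 N). Now lowering gently.

Request:
{"op": "jog_arm", "data": {"turn": [[0,0,0],[0,0,0],[0,0,0],[0,0,0]], "delta_pos": [[-0.0005,0,0.0005],[0,0,0.0005],[0,0,0.0005],[0,0,0]], "gripper": [0.02,0.02,0.02,0.02]}}

```text
time: 11.35
tool_pos: [0.527, 0.1738, 0.112]
tcp_rot: [2.064, 2.368, 0.0]
wrist_force: [-0.2, -2.3, -1.6]
width: 0.505
grip_force: 62.0
```

Request:
{"op": "jog_arm", "data": {"turn": [[0,0,0],[0,0,0],[0,0,0]], "delta_pos": [[0,0,0.0005],[0,0,0.0005],[0,0,0]], "gripper": [0.02,0.02,0.02]}}

```text
time: 11.6
tool_pos: [0.5271, 0.1737, 0.1119]
tcp_rot: [2.064, 2.368, 0.0]
wrist_force: [-1.7, -3.4, 4.4]
width: 0.503
grip_force: 62.8
```

Request:
{"op": "jog_arm", "data": {"turn": [[0,0,0],[0,0,0],[0,0,0],[0,0,0],[0,0,0],[0,0,0],[0,0,0],[0,0,0]], "delta_pos": [[0,0,0],[0,0,0],[0,0,0],[0,0,0],[0,0,0],[0,0,0],[0,0,0],[0,0,0]], "gripper": [0.05,0.06,0.07,0.085,0.085,0.085,0.085,0.085]}}

```text
time: 12.27
tool_pos: [0.5267, 0.174, 0.1108]
tcp_rot: [-2.064, -2.368, -0.0]
wrist_force: [-1.3, 0.1, 0.1]
width: 0.995
grip_force: 0.0
```

Request:
{"op": "jog_arm", "data": {"turn": [[0,0,0],[0,0,0],[0,0,0],[0,0,0],[0,0,0],[0,0,0],[0,0,0],[0,0,0],[0,0,0],[0,0,0]], "delta_pos": [[0,0,-0.005],[0,0,-0.01],[0,0,-0.02],[0,0,-0.03],[0,0,-0.035],[0,0,-0.035],[0,0,-0.035],[0,0,-0.035],[0,0,-0.005],[0,0,0]], "gripper": [0.085,0.085,0.085,0.085,0.085,0,0,0,0,0], "grip_force": 20}}

```text
time: 13.1
tool_pos: [0.5288, 0.1745, 0.3264]
tcp_rot: [2.061, 2.365, 0.012]
wrist_force: [-0.4, 0.6, -0.3]
width: 0.288
grip_force: 0.0
```

```bash
python3 - <<'E'
from workcell import read_state, vision
import cv2,numpy as np
s=read_state();im=vision.read_camera("wrist")[:,:,::-1];t=vision.read_camera("scene")[:,:,::-1]
a=cv2.resize(im,(400,300));b=cv2.resize(t[210:345,280:460],(400,300))
cv2.imwrite("pics/w7.png",np.clip(np.hstack([a,b])*1.4,0,255).astype(np.uint8));print(s["time"],s["tool_pos"],s["q"],s["width"])
E
```

```text
13.1 [0.52882554 0.17453274 0.32640898] [ 2.74021908e-01 -2.09909179e-02  1.68517626e+00  4.69766615e-05
  1.46835178e+00  1.37030561e-01] 0.2876022883570815
```

View pics/w7.png

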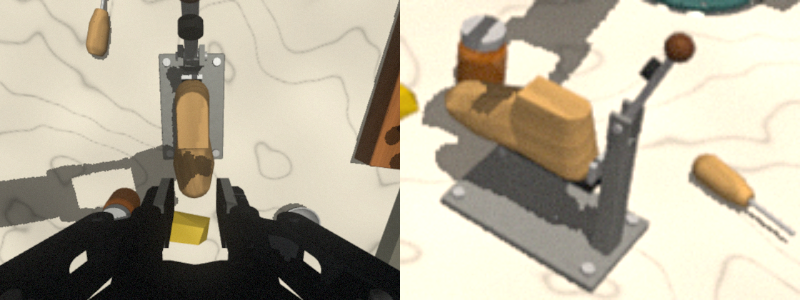

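The last sits level and centred on the saddle with its heel at the stop. Next: go over and behind the knob with the fingers shut.

Request:
{"op": "jog_arm", "data": {"turn": [[0,0,0],[0,0,0],[0,0,0],[0,0,0],[0,0,0],[0,0,0],[0,0,0],[0,0,0],[0,0,0],[0,0,0],[0,0,0],[0,0,0]], "delta_pos": [[0,0,0],[0.016,0,0],[0.03,0,0],[0.035,0,0],[0.035,0,0],[0.035,0,0],[0.025,0,0],[0,0,0.02],[0,0,0.025],[0,0,0.02],[0,0,0.005],[0,0,0]], "gripper": [0,0,0,0,0,0,0,0,0,0,0,0]}}

```text
time: 14.2
tool_pos: [0.5004, 0.3469, 0.2463]
tcp_rot: [-2.062, -2.367, 0.012]
wrist_force: [0.0, 0.9, 0.2]
width: -0.002
grip_force: 0.0
```

Request:
{"op": "jog_arm", "data": {"turn": [[0,0,0],[0,0,0],[0,0,0],[0,0,0],[0,0,0],[0,0,0],[0,0,0],[0,0,0],[0,0,0],[0,0,0],[0,0,0],[0,0,0],[0,0,0],[0,0,0]], "delta_pos": [[-0.005,0,0],[-0.008,0,0],[-0.008,0,0],[-0.009,0,0],[-0.009,0,0],[-0.009,0,0],[-0.009,0,0],[-0.01,0,0],[-0.01,0,0],[-0.01,0,0],[-0.01,0,0],[-0.01,0,0],[-0.01,0,0],[0,0,0]], "gripper": [0,0,0,0,0,0,0,0,0,0,0,0,0,0]}}

```text
time: 15.37
tool_pos: [0.5189, 0.2303, 0.2508]
tcp_rot: [2.066, 2.366, -0.002]
wrist_force: [0.4, 0.2, -0.4]
width: 0.001
grip_force: 0.0
```

Request:
{"op": "jog_arm", "data": {"turn": [[0,0,0],[0,0,0],[0,0,0],[0,0,0],[0,0,0],[0,0,0],[0,0,0],[0,0,0],[0,0,0],[0,0,0],[0,0,0],[0,0,0],[0,0,0],[0,0,0],[0,0,0]], "delta_pos": [[0.02,0,0],[0.03,0,0],[0.03,0,0],[0,0,-0.02],[0,0,-0.02],[0,0,-0.02],[0,0,0],[0,0,0],[0,0,0],[0,0,0],[0,0,0],[0,0,0],[0,0,0],[0,0,0],[0,0,0]], "gripper": [0,0,0,0,0,0,0,0,0,0,0,0,0,0,0]}}

```text
time: 16.62
tool_pos: [0.5077, 0.3116, 0.3107]
tcp_rot: [-2.064, -2.368, 0.0]
wrist_force: [-0.1, -0.4, 0.0]
width: -0.001
grip_force: 0.0
```

Request:
{"op": "jog_arm", "data": {"turn": [[0,0,0],[0,0,0],[0,0,0],[0,0,0],[0,0,0],[0,0,0],[0,0,0],[0,0,0],[0,0,0],[0,0,0],[0,0,0],[0,0,0],[0,0,0],[0,0,0],[0,0,0],[0,0,0],[0,0,0],[0,0,0],[0,0,0],[0,0,0]], "delta_pos": [[0,0,0],[0,0,0],[0,0,0],[0,0,0],[0,0,0],[0,0,0],[0,0,0],[0,0,0],[0,0,0],[0,0,0],[0,0,0],[0,0,0],[0,0,0],[0,0,0],[0,0,0],[0,0,0],[0,0,0],[0,0,0],[0,0,0],[0,0,0]], "gripper": [0,0,0,0,0,0,0,0,0,0,0,0,0,0,0,0,0,0,0,0]}}

```text
time: 18.28
tool_pos: [0.5077, 0.3117, 0.3109]
tcp_rot: [-2.064, -2.368, -0.0]
wrist_force: [-0.2, 0.0, -0.8]
width: -0.001
grip_force: 0.0
```

Request:
{"op": "jog_arm", "data": {"turn": [[0,0,0],[0,0,0],[0,0,0],[0,0,0],[0,0,0],[0,0,0],[0,0,0],[0,0,0],[0,0,0],[0,0,0],[0,0,0],[0,0,0],[0,0,0],[0,0,0],[0,0,0],[0,0,0],[0,0,0],[0,0,0],[0,0,0],[0,0,0]], "delta_pos": [[0,0,0],[0,0,0],[0,0,0],[0,0,0],[0,0,0],[0,0,0],[0,0,0],[0,0,0],[0,0,0],[0,0,0],[0,0,0],[0,0,0],[0,0,0],[0,0,0],[0,0,0],[0,0,0],[0,0,0],[0,0,0],[0,0,0],[0,0,0]], "gripper": [0,0,0,0,0,0,0,0,0,0,0,0,0,0,0,0,0,0,0,0]}}

```text
time: 19.95
tool_pos: [0.5077, 0.3116, 0.3109]
tcp_rot: [-2.064, -2.368, 0.0]
wrist_force: [0.4, 0.3, -0.8]
width: 0.001
grip_force: 0.0
```

```bash
python3 - <<'E'
from wf import *
import cv2
from workcell import read_state
t=vision.read_camera("scene");t2=vision.read_camera("scene");s0=cv2.imread("pics/scene0.png")[:,:,::-1]
v=[.5277,.1711,-1.43]
lab=lambda i,q:np.array(cv2.blur(i,(3,3))[int(round(q[1])),int(round(q[0]))])
for a in(0,.5,.9,1.5,1.92):
    q=proj("scene",place(v,(-95+118*np.sin(a-.35),0,190+118*np.cos(a-.35))))[0];print(a,q,"now",lab(t,q),"before",lab(s0,q))
# dark reddish-brown ball blobs near the stand
roi=t[190:300,330:440].astype(int);m=((roi[:,:,0]-roi[:,:,2]>20)&(roi.sum(2)<260)).astype(np.uint8)
n,_,st,c=cv2.connectedComponentsWithStats(m)
print([(st[i,4],c[i]+[330,190]) for i in range(1,n) if st[i,4]>25])
cv2.imwrite("pics/end.png",t[:,:,::-1]);print("moving px",(abs(t.astype(int)-t2).sum(2)>60).sum(),read_state()["time"])
E
```

```text
0 [405.5717 231.4409] now [186 174 157] before [81 49 30]
0.5 [380.5434 217.851 ] now [91 86 78] before [107 100  92]
0.9 [361.5387 215.8686] now [103  97  87] before [185 174 157]
1.5 [341.7508 226.7533] now [191 180 163] before [192 181 162]
1.92 [336.5438 241.4963] now [85 51 26] before [190 178 162]
[(np.int32(111), array([337.7297, 243.3243])), (np.int32(894), array([346.7013, 271.2327])), (np.int32(91), array([420.044 , 292.6923]))]
moving px 122 20.05
```

The knob is now at the 1.92 rad position (337,243), so the pad is down on the last. The robot is clear, so I'm handing in.

```bash
python3 -c "
from workcell import ticket
print(ticket.finish_job())"
```

```text
the job is handed in; nothing more can be done
None
```

The long last is on the saddle, sole down with its heel at the stop and its toe away from the hold-down. The arm is tipped over with its pad on top (knob measured at the 1.92 rad position), and the job was handed in at about 20 s; I did not view a picture after tipping the arm.

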